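# Shut the blade tray and hold the cleaning dial at the third click

## Robot

A 6-joint arm with a two-finger parallel gripper is mounted at the origin on the work surface. World frame = base frame: x ahead of the robot, y to its left, z up, the work surface at z = 0. Lengths are in m, angles in degrees, forces in N, time in s.
With the tool pointing down it reaches from about 0.4 to 0.825 m from the base axis. Payload 7 kg.
Tool frame: the origin (TCP) lies on the centre line of the jaws, within the pads' length; the fingertips stand 17 mm ahead of it and the grasp point (between the pads) lies 2 mm behind it; y points along the fingers, x is the direction in which the jaws open and shut, and the axes are right-handed (so a half turn about y gives the same grasp; the last joint's range is limited). The gripper opens to 85 mm and grips with 20 to 120 N. Pads are 22 mm wide; open, the fingers measure 114 mm over their backs; the gripper's body (76 mm by 85 mm) begins 54 mm behind the grasp point. The pads swing forward as they close: fully open they stand 13 mm farther back than shut.
Start: joints at [-59.983, 20.546, 0.682, 0, -70.136, -16.507], TCP at [0.158, -0.656, 0.248] pointing down, gripper open.
Joint ranges: [-176.03, 176.03], [-82.01, 121.73], [-58.28, 71.71], [-173.87, 95.51], [-174.79, -0.11], [-173.66, 173.66]. Speed limits (degrees/s): [136.94, 136.94, 172.46, 180, 180, 180].

## Interface

Orientations are given as [roll, pitch, yaw] about the fixed x, y, z axes, in that order (R = Rz(yaw) Ry(pitch) Rx(roll)).
In Python, from plant import manip, eyes gives the robot as it stands.
- The arm moves only by the tool send_rows, never from a script. Its argument "rows" is a list that holds one entry, the list of rows, each a list of 7 numbers: the shift along the world's x, y, z in mm, then the turn, a rotation vector about the world's x, y, z in rad, then the opening, from 0 (shut) to 1 (fully open). A call has 1 to 12 rows; each row is the pose to reach, as a shift and turn from the pose commanded when the call began; what a row does not reach only later rows make up. A row lasts 1/8 s, in which the tool goes at most 62.5 mm and 10.7 degrees, less where a joint would pass 70% of its speed; a pose out of reach is approached as far as the arm can. A call with a gripper value outside its range is refused whole. The fingers move at their own pace and stop on an object; the grip force is fixed at half the most. Time passes only in rows, so rows that repeat a pose let the fingers close. It gives the time, the measured TCP pose, the force and the opening at its end, in the units of the state.
- manip.observe(): the state, without advancing time (a new reading comes with each control period).
- eyes.snapshot(name): name is "scene" or "top" or "wrist"; returns a dict with "image" (400x640x3 uint8, red, green, blue), "K" (3x3 intrinsics, pixels), "eye" and "rotation" of the camera in the world. Camera axes: x right, y up, looking along -z (the intrinsics and any distortion apply to the point x, -y, -z); pixel columns grow to the right and rows downward; lengths in m; the calibration is good to about 2 mm. A picture is of the moment at which its call begins. There is no depth.
- manip.finish_job(): hands the job in, once; it reports no verdict.
The state is a dict: "time": time; "q": joint angles; "qd": joint speeds; "joint_torque": joint torques, N m; "tool_pos": TCP position; "orientation": TCP orientation; "contact_force": force on the tool from outside, world axes, zero at the start; "moment": the same for the moment, N m; "gripper_width": opening from 0.0 (shut) to 1.0 (fully open).
Only numpy, scipy, OpenCV 4.12 (cv2) and the standard library are available. Lean on these libraries where they do the work, as an engineer would, in place of code of your own. Each camera call takes 0.05 s, during which the arm holds its last target.

## Task

Get the trimmer's cleaning dock to flush its blades: first push the open blade tray fully home until it snaps in, then turn the dial on top clockwise past the first and second clicks to the third mark (three pips) and keep it there. The dial springs back when let go, so finish while still holding it at the third mark, and leave the other things on the shelf where they are.

Things in the scene. Friction and masses are not known exactly. Their poses are not given: they have to be found in the camera images.
- dock: white plastic cleaning dock, a box 150 (x) x 140 (y) x 70 (z) mm, fixed to the shelf; it can stand turned. Origin: centre of its underside. x axis: from its front (tray side, towards the robot) to its back; z up. The tray comes out of the front along -x; the dial sits on the middle of the flat top.
- mark3 (a point): the goal mark for the dial's nose, on the dock's top: three dark raised pips in a row, 36 to 49 mm from the dial's axis (this point: the middle pip). Marks lie in an arc on the front side: a dash at rest, then one, two and three pips at 0.4, 0.8 and 1.2 rad clockwise (from above). Axes are the dock's.
- tray (a joint): how far the grey blade tray is open, m: 0 = home, at most 0.085; starts 0.035 to 0.075 open. Slides with about 1 N friction, stays where left. Over the last 11 mm a sprung ball catch resists (crest 5 mm from home), then snaps it in: about 5 N in all; push on until it stops at 0.
- tray_pull (a point): centre of the front face of the steel pull on the tray's front; push here along the dock's +x. The face is 50 wide, 18 mm high, centred 36 mm above the shelf; the pull stands 14 mm out of the tray's front panel (138 mm wide, 13 to 63 mm above the shelf). With the tray home this face is 93 mm in front (-x) of the dock's origin. Axes are the dock's.
- dial (a joint): how far the dial is turned, rad: 0 = rest, growing clockwise from above. Clicks (sprung-ball detents) at 0.4, 0.8, 1.2, crests at 0.2, 0.6, 1.0; end stop at 1.28. The spring pulls back with 0.07 N m at 0 rising to 0.17 at 1.2; the clicks add up to 0.06 N m. Let go, it springs back to 0 from everywhere.
- dial_grip (a point): on the dial's upright axis, half-way up its aluminium grip bar (52 long, 12 thick, 31 mm high, 79 to 110 mm above the shelf), 95 mm above the shelf. Under the bar a disc 52 mm wide, top at 80 mm. x axis: along the bar to its small nose (33 mm from the axis), turning with the dial, z up. At rest the nose is 0.6 rad anticlockwise (from above) of the dock's -x, at the third click 0.6 rad clockwise.
- bowl: white ceramic shaving bowl, 104 mm wide, 50 mm high, loose beside the dock; leave alone. Origin under its centre
- bottle: aluminium aftershave bottle with a twist cap, 54 mm wide, 122 mm high, loose on the dock's other side; leave alone. Origin under its centre
- soap_dish: stainless soap dish 110 x 75 x 20 mm, loose, left of the space in front of the tray; leave alone. Origin under its centre
- comb: black plastic comb 170 x 30 x 5 mm, loose, right of the space in front of the tray; leave alone. Origin under its centre
- mirror: small round mirror, 112 mm wide, on a round foot of 90 mm, 159 mm high, loose, some 0.27 m to the dock's left; leave alone. Origin under its foot's centre
- trimmer: black battery trimmer with a toggle switch, lying, 170 x 42 x 40 mm, loose, some 0.27 m to the dock's right; leave alone. Origin under its middle
Things that resemble listed ones, but are neither listed nor needed, are in the scene too. What is shaped like the dock but red is not meant.

How it is judged (in metres and radians):
On the way, in this order (a step that is already met when the one before it is completed fails the run):
1. the blade tray is pushed home past its catch (value of joint tray below 0.003 m), for 0.2 s.
2. the robot's fingers hold the dial at the third click (value of joint dial above 1.1 rad and contact force between the fingers and dial above 1 N and value of joint tray below 0.003 m), for 0.3 s.
At the end, for the whole second after the job is handed in: The tray is home (open less than 3 mm) and the robot's fingers, pressing on the dial with more than 1 N, hold it still (under 0.1 rad/s) at the third click, beyond 1.10 rad, through the last second (all of step 2 and velocity of joint dial between -0.1 and 0.1 rad/s); the arm keeps its last pose, push and grip.
It fails at once if a loose thing on the shelf is shifted by more than 25 mm (distance of any of bowl, bottle, soap_dish, comb, mirror, trimmer from where it was at the start of the episode above 0.025 m).
It fails at once if a loose thing on the shelf is tipped (angle between any of bowl, bottle, soap_dish, comb, mirror, trimmer's own z axis and vertical above 0.4 rad).
It also fails if it takes over 48 s, if anything falls off the work surface, if the arm or the gripper's body presses on something with over 40 N, if the wrist force passes 120 N, or if a joint passes its speed limit or range.

## Working session

There is one attempt and no reset: what is moved stays moved. The work goes in short steps, Python scripts to look and compute and a tool call to move; the robot and the scene stay as the last step left them, time stands still between calls to the robot, and variables do not carry over. Pictures are saved under pics/ and viewed, and the job is handed in when it is done.

Besides the shell and the picture viewer there is one more tool, called as name([rows], argument=value, ...), one row to a line, values as JSON. send_rows: Moves the arm, as the interface text tells. Its arguments: {"type":"object","properties":{"rows":{"type":"array","items":{"type":"array","items":{"type":"array","items":{"type":"number"}}}}},"required":["rows"]}

```bash
ls; mkdir -p pics
python3 - <<'E'
from plant import manip, eyes
import cv2,json,numpy as np
s=manip.observe()
for k,v in s.items(): print(k,v)
for n in ["scene","top","wrist"]:
    d=eyes.snapshot(n)
    cv2.imwrite(f"pics/{n}0.png",d["image"][:,:,::-1])
    np.savez(f"pics/{n}0.npz",**{k:np.array(v) for k,v in d.items()})
    print(n,[ (k,np.round(v,4).tolist()) for k,v in d.items() if k!="image"])
E
```

```text
pics
time 0.0
q [-5.99836766e+01  2.05904582e+01  6.34586513e-01 -2.01930113e-02
 -7.01368206e+01 -1.65032879e+01]
qd [ 0.08713281  0.05918253 -0.0928409  -0.04869635 -0.00043781  0.00047649]
joint_torque [ 4.39288533e-04 -5.83315086e+01  2.93429643e+01  6.93748534e+00
 -6.15034805e-03  2.73002109e-05]
tool_pos [ 0.15755456 -0.65588776  0.24738064]
orientation [-8.99918671e+01 -9.42665964e-02  1.03506152e+02]
contact_force [-0.02473592  0.81673514  0.57127846]
moment [-0.01859804 -0.00555793 -0.01716979]
gripper_width 0.9958999719556543
scene [('K', [[438.7726, 0.0, 327.8015], [0.0, 438.7726, 192.8364], [0.0, 0.0, 1.0]]), ('eye', [1.4274, -0.1896, 0.9618]), ('rotation', [42.5248, 0.1454, 73.2745])]
top [('K', [[406.5798, 0.0, 310.1463], [0.0, 406.5798, 197.5604], [0.0, 0.0, 1.0]]), ('eye', [0.4415, 0.0233, 1.1614]), ('rotation', [9.8128, 1.8928, -89.2909])]
wrist [('K', [[306.2168, 0.0, 319.9294], [0.0, 306.2168, 202.0359], [0.0, 0.0, 1.0]]), ('eye', [0.0869, -0.6714, 0.3733]), ('rotation', [-16.5124, -0.1076, 103.4965])]
```

View pics/scene0.png

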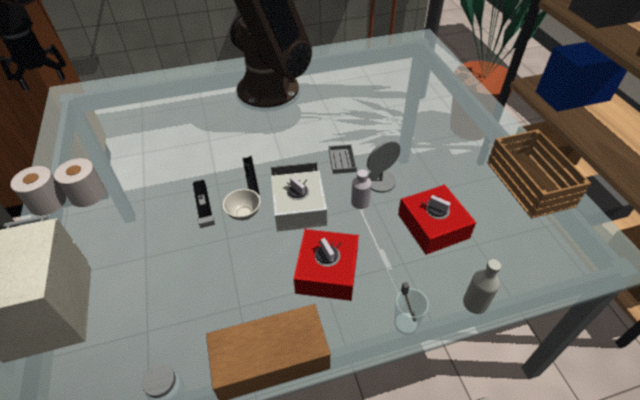

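View pics/top0.png

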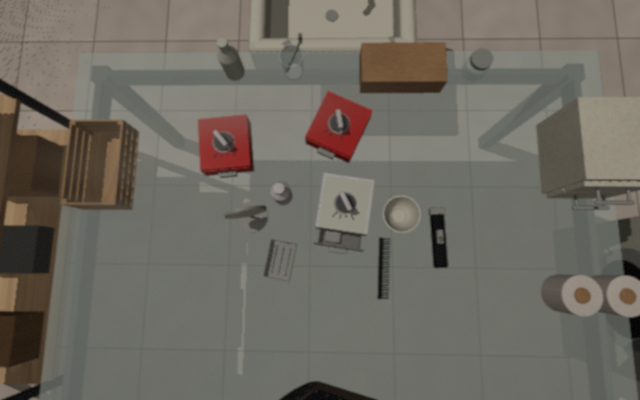

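View pics/wrist0.png

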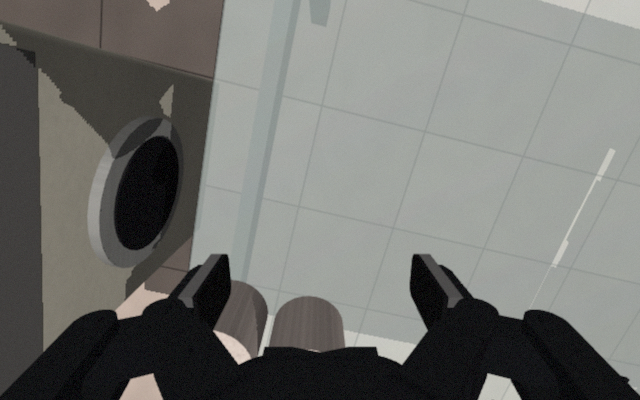

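The white dock is in the top view at about (345,204), with its tray open towards the robot at (338,240). The bowl is at (403,214), the bottle at (280,191), the soap dish at (281,259) and the comb at (384,268). I'll zoom in.

Run:
```python
import cv2
a=cv2.imread("pics/top0.png")[160:310,220:460]
cv2.imwrite("pics/topz.png",cv2.resize(a,None,fx=3.3,fy=3.3,interpolation=cv2.INTER_CUBIC))
a=cv2.imread("pics/scene0.png")[130:250,180:420]
cv2.imwrite("pics/scenez.png",cv2.resize(a,None,fx=3.3,fy=3.3,interpolation=cv2.INTER_CUBIC))
```

```text
(no output)
```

View pics/topz.png

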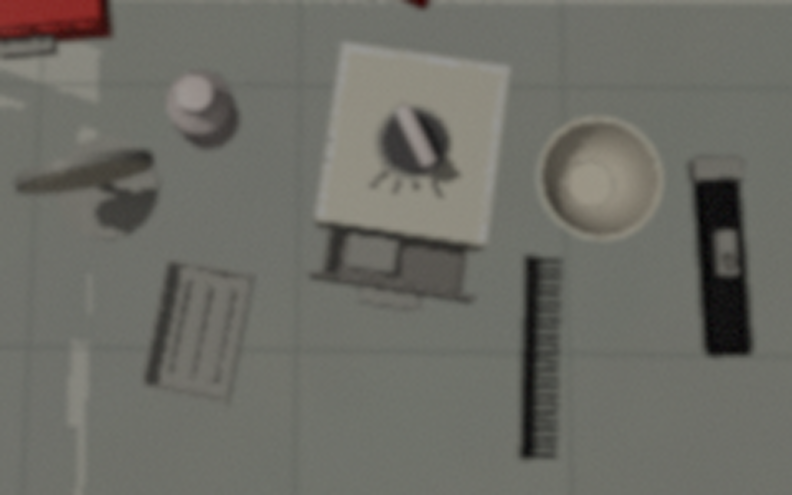

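View pics/scenez.png

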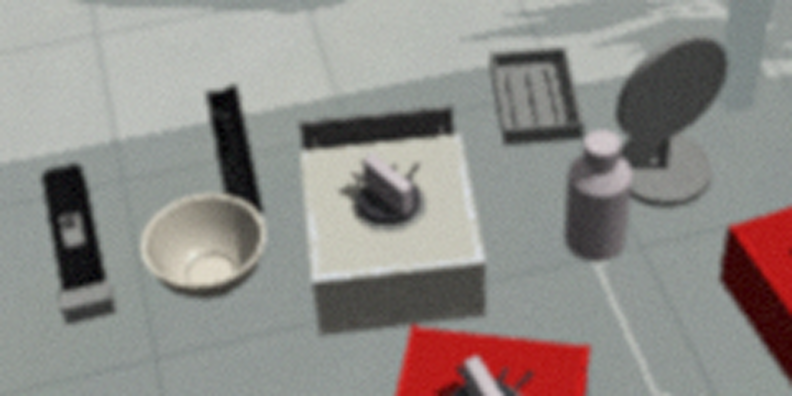

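```bash
cat > h.py <<'E'
import numpy as np, cv2
from scipy.spatial.transform import Rotation as R
from scipy.optimize import least_squares
def load(n):
    d=np.load(f"pics/{n}.npz"); return d
def proj(d,P):
    Rm=R.from_euler('xyz',d['rotation'],degrees=True).as_matrix()
    c=(np.atleast_2d(P)-d['eye'])@Rm
    u=np.c_[c[:,0],-c[:,1],-c[:,2]]@d['K'].T
    return u[:,:2]/u[:,2:]
def ray(d,px):
    Rm=R.from_euler('xyz',d['rotation'],degrees=True).as_matrix()
    v=np.linalg.inv(d['K'])@np.r_[px,1]
    return Rm@np.array([v[0],-v[1],-v[2]])
def onz(d,px,z):
    r=ray(d,px); return d['eye']+r*(z-d['eye'][2])/r[2]
def dock2w(p,L):
    L=np.atleast_2d(L); c,s=np.cos(p[2]),np.sin(p[2])
    return np.c_[p[0]+c*L[:,0]-s*L[:,1],p[1]+s*L[:,0]+c*L[:,1],L[:,2]]
def snap(name,tag):
    from plant import eyes
    d=eyes.snapshot(name)
    cv2.imwrite(f"pics/{tag}.png",d["image"][:,:,::-1])
    np.savez(f"pics/{tag}.npz",**{k:np.array(v) for k,v in d.items()})
    return {k:np.array(v) for k,v in d.items()}
E
python3 - <<'E'
from h import *
t,s=load("top0"),load("scene0")
un=lambda p,o:(np.array(p)+.5)/3.3-.5+np.array(o)
C=np.array([[.075,.07,.07],[.075,-.07,.07],[-.075,-.07,.07],[-.075,.07,.07]])
T=un([(345,44),(509,67),(484,243),(316,221)],(220,160))
S=un([(485,264),(315,278),(302,150),(462,136)],(180,130))
for o in ([(t,T)],[(s,S)],[(t,T),(s,S)]):
    f=lambda p:np.concatenate([(proj(d,dock2w(p,C))-X).ravel() for d,X in o])
    r=least_squares(f,[.6,0,0]); print(r.x,np.abs(r.fun).max())
p=r.x
# tray panel corners top z=.063 zoom px
for z,q in [(.063,(312,276)),(.063,(473,299)),(.045,(358,299)),(.045,(424,307))]:
    w=onz(t,un(q,(220,160)),z); c,sn=np.cos(p[2]),np.sin(p[2]); e=w[:2]-p[:2]
    print(q,w,"dock",c*e[0]+sn*e[1],-sn*e[0]+c*e[1])
for n,q,z in [("bowl",(600,178),.05),("bottle cap",(196,93),.122),("soap",(201,333),.01),("combtop",(545,257),.003),("combbot",(540,458),.003),('soaptl',(172,263),.02),('soapbr',(230,402),.02),('soaptr',(254,275),.02),("mirror",(125,210),.0),("trim",(723,255),.04)]:
    print(n,onz(t,un(q,(220,160)),z).round(3))
E
```

```text
[ 0.61585849 -0.03277649 -0.1415374 ] 0.8479457423592578
[ 0.61489953 -0.03340096 -0.15527481] 1.0033313134548507
[ 0.61549916 -0.03311982 -0.14758602] 1.2792164648733149
(312, 276) [0.50633806 0.04949272 0.063     ] dock -0.1201226449329691 0.06566221617639871
(473, 299) [ 0.48916016 -0.08107509  0.063     ] dock -0.11791369505960904 -0.06601220246441827
(358, 299) [0.488904   0.01175515 0.045     ] dock -0.13181783427121985 0.02577120633148764
(424, 307) [ 0.48296408 -0.04254472  0.045     ] dock -0.12970833684235977 -0.02881183857560303
bowl [ 0.59  -0.188  0.05 ]
bottle cap [0.646 0.142 0.122]
soap [0.46  0.145 0.01 ]
combtop [ 0.528 -0.149  0.003]
combbot [ 0.36  -0.141  0.003]
soaptl [0.519 0.17  0.02 ]
soapbr [0.403 0.118 0.02 ]
soaptr [0.509 0.1   0.02 ]
mirror [0.566 0.215 0.   ]
trim [ 0.529 -0.289  0.04 ]
```

send_rows([
  [[60,90,0,0,0,-0.1,0],[121,178,0,0,0,-0.2,0],[180,270,0,0,0,-0.3,0],[242,356,0,0,0,-0.38,0],[260,420,0,0,0,-0.38,0],[275,480,0,0,0,-0.38,0],[285,540,0,0,0,-0.38,0],[290,600,0,0,0,-0.38,0],[291,648,0,0,0,-0.38,0],[291,648,0,0,0,-0.38,0],[291,648,0,0,0,-0.38,0]],
])

```text
time: 1.52
tool_pos: [0.4413, -0.0363, 0.2486]
orientation: [-90.0, -0.0, 81.8]
contact_force: [1.0, -0.4, -0.5]
gripper_width: 0.0
```

Run:
```python
from h import *
from plant import manip
d=snap("wrist","w1")
s=manip.observe()
for k in("time","q","tool_pos","orientation","contact_force","gripper_width"): print(k,np.round(s[k],4))
```

```text
time 1.575
q [ 2.15345e+01 -1.95550e+00 -2.68248e+01 -3.38000e-02 -6.49835e+01
 -1.19603e+02]
tool_pos [ 0.4433 -0.0311  0.2487]
orientation [-90.1128  -0.0994  81.9174]
contact_force [1.7715 4.8489 0.3227]
gripper_width 0.0052
```

View pics/w1.png

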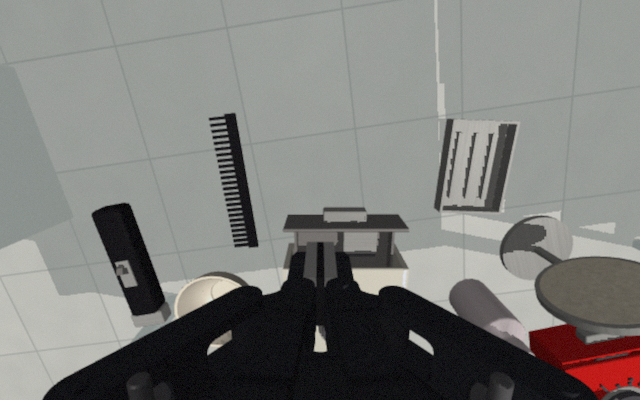

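Run:
```python
from h import *
d=load("w1"); print(d['eye'],d['rotation'])
a=cv2.imread("pics/w1.png")[190:310,250:440]
cv2.imwrite("pics/w1z.png",cv2.resize(a,None,fx=4,fy=4,interpolation=cv2.INTER_CUBIC))
p=[.6155,-.0331,-.1476]
print(proj(d,dock2w(p,[[-.119,.069,.063],[-.119,-.069,.063],[-.132,.025,.045],[-.132,-.025,.045],[-.075,.07,.07],[-.075,-.07,.07]])))
```

```text
[ 0.36923582 -0.02425817  0.37436701] [-1.65578048e+01 -2.89117792e-02  8.17457006e+01]
[[407.6984028  231.5566018 ]
 [281.33420036 231.16455956]
 [365.60830297 214.80665109]
 [321.60692157 214.66657586]
 [406.95758722 270.79925987]
 [280.95831114 270.43243988]]
```

View pics/w1z.png

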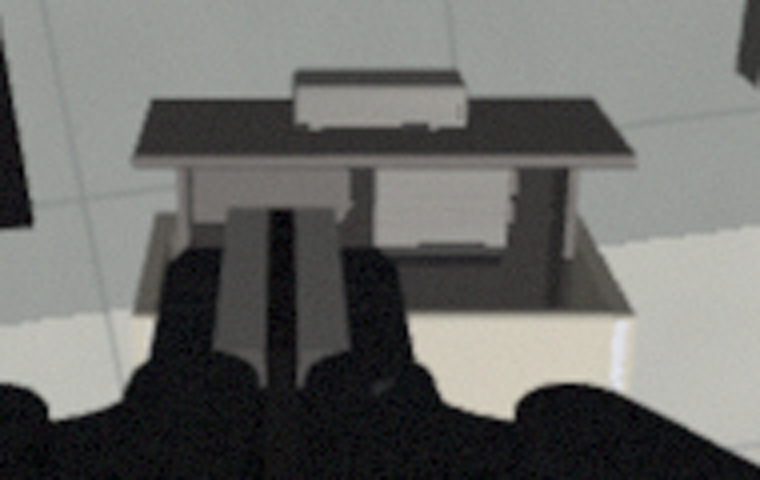

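Run:
```python
from h import *
d,t,s=load("w1"),load("top0"),load("scene0")
un=lambda p,o,k:(np.array(p)+.5)/k-.5+np.array(o)
C=np.array([[.075,.07,.07],[.075,-.07,.07],[-.075,-.07,.07],[-.075,.07,.07]])
T=un([(345,44),(509,67),(484,243),(316,221)],(220,160),3.3)
S=un([(485,264),(315,278),(302,150),(462,136)],(180,130),3.3)
W=un([(134,314),(634,315),(135,164),(636,164),(294,85),(466,85)],(250,190),4)
def wp(p): return dock2w(p,[[-.075,-.07,.07],[-.075,.07,.07],[-.077-p[3],-.069,.063],[-.077-p[3],.069,.063],[-.093-p[3],-.025,.045],[-.093-p[3],.025,.045]])
f=lambda p:np.concatenate([(proj(t,dock2w(p,C))-T).ravel()*2,(proj(s,dock2w(p,C))-S).ravel(),(proj(d,wp(p))-W).ravel()*1.5])
r=least_squares(f,[.6,0,0,.04]); print(r.x); print(r.fun.reshape(-1,2).round(1))
p=r.x
for q in (-.093-p[3]-.03,-.093-p[3]-.012,-.093-.012): print(dock2w(p,[[q,0,.042]]))
```

```text
[ 0.61418309 -0.03169671 -0.14808882  0.04169947]
[[-1.9  0. ]
 [ 0.1  1.3]
 [ 0.1  3.2]
 [-1.5  0.2]
 [ 1.  -0.9]
 [-0.   0.8]
 [ 0.6 -0.3]
 [ 0.6 -1.1]
 [-1.7  1.6]
 [ 0.1  1.9]
 [-1.4 -0.8]
 [ 0.5 -0.1]
 [-0.6  0.4]
 [ 1.1  0.6]]
[[ 0.45128628 -0.00739561  0.042     ]]
[[ 0.46908927 -0.01005148  0.042     ]]
[[ 0.51033233 -0.01620416  0.042     ]]
```

send_rows([
  [[-6,0,-60,0,0,0,0],[-6,0,-120,0,0,0,0],[-6,0,-170,0,0,0,0],[-6,0,-206,0,0,0,0],[-6,0,-206,0,0,0,0],[-6,0,-206,0,0,0,0]],
])

```text
time: 2.33
tool_pos: [0.4361, -0.0382, 0.0434]
orientation: [-90.1, -0.0, 81.8]
contact_force: [-0.5, -0.2, 0.5]
gripper_width: 0.0
```

Run:
```python
from h import *
from plant import manip
d=snap("wrist","w2")
s=manip.observe()
for k in("time","q","tool_pos","orientation","contact_force","gripper_width"): print(k,np.round(s[k],4))
```

```text
time 2.375
q [ 2.099530e+01  1.294930e+01 -4.321620e+01  2.580000e-02 -3.369860e+01
 -1.192616e+02]
tool_pos [ 0.4365 -0.038   0.0438]
orientation [-9.01256e+01 -5.39000e-02  8.17552e+01]
contact_force [-0.8624 -0.4306  0.2403]
gripper_width -0.0008
```

View pics/w2.png

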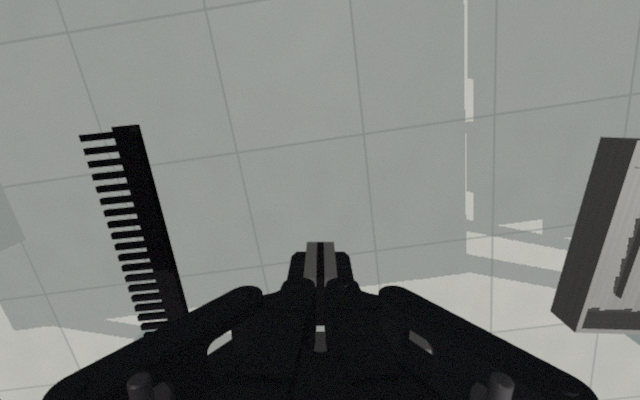

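send_rows([
  [[4,31,-2,0,0,0,0],[4,31,-2,0,0,0,0],[12,30,-2,0,0,0,0],[20,29,-2,0,0,0,0],[28,28,-2,0,0,0,0],[34,27,-2,0,0,0,0],[40,26,-2,0,0,0,0],[46,25,-2,0,0,0,0],[52,24,-2,0,0,0,0],[56,23,-2,0,0,0,0],[60,23,-2,0,0,0,0],[60,23,-2,0,0,0,0]],
])

```text
time: 3.88
tool_pos: [0.4957, -0.0153, 0.0403]
orientation: [-90.0, -0.0, 81.7]
contact_force: [-0.7, -0.8, 0.3]
gripper_width: -0.002
```

Run:
```python
from h import *
from plant import manip
d=snap("scene","s2");snap("top","t2")
a=cv2.imread("pics/t2.png")[160:310,220:460]
cv2.imwrite("pics/t2z.png",cv2.resize(a,None,fx=3.3,fy=3.3,interpolation=cv2.INTER_CUBIC))
s=manip.observe()
for k in("time","tool_pos","orientation","contact_force","gripper_width"): print(k,np.round(s[k],4))
```

```text
time 3.975
tool_pos [ 0.4956 -0.0152  0.0404]
orientation [-9.00349e+01 -1.47000e-02  8.17423e+01]
contact_force [-0.0677 -0.444   0.9929]
gripper_width -0.0019
```

View pics/t2z.png

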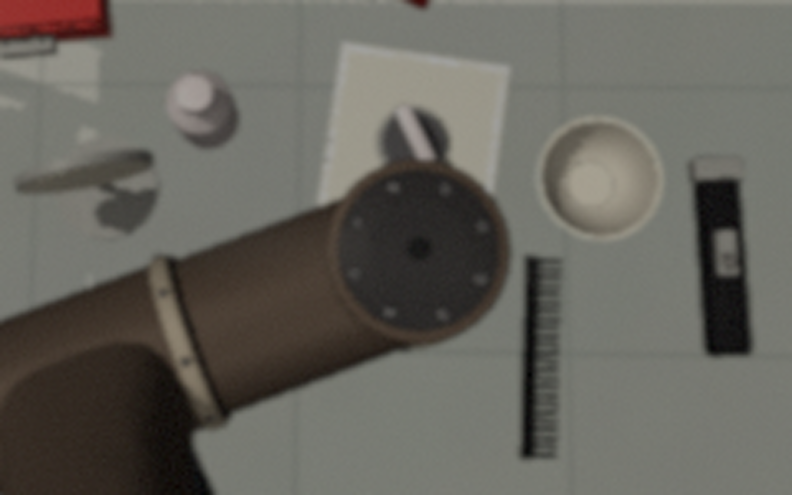

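send_rows([
  [[3,0,0,0,0,0,0],[6,-1,0,0,0,0,0],[9,-1,0,0,0,0,0],[9,-1,0,0,0,0,0]],
])

```text
time: 4.47
tool_pos: [0.5042, -0.0165, 0.0402]
orientation: [-90.0, 0.0, 81.7]
contact_force: [-1.8, -1.1, -0.3]
gripper_width: 0.002
```

Run:
```python
from h import *
from plant import manip
s=manip.observe()
for k in("time","tool_pos","orientation","contact_force","gripper_width"): print(k,np.round(s[k],4))
```

```text
time 4.475
tool_pos [ 0.5042 -0.0165  0.0402]
orientation [-8.99726e+01  1.32000e-02  8.17305e+01]
contact_force [-1.8251 -1.1361 -0.29  ]
gripper_width 0.0016
```

send_rows([
  [[3,0,0,0,0,0,0],[5,-1,0,0,0,0,0],[7,-1,0,0,0,0,0],[7,-1,0,0,0,0,0]],
])

```text
time: 4.97
tool_pos: [0.5108, -0.0174, 0.0402]
orientation: [-89.9, 0.0, 81.7]
contact_force: [-4.9, 1.0, 1.8]
gripper_width: 0.001
```

Run:
```python
from h import *
from plant import manip
s=manip.observe()
for k in("time","tool_pos","contact_force"): print(k,np.round(s[k],4))
```

```text
time 4.975
tool_pos [ 0.5108 -0.0174  0.0402]
contact_force [-4.9221  1.023   1.7789]
```

send_rows([
  [[2,0,0,0,0,0,0],[4,-1,0,0,0,0,0],[4,-1,0,0,0,0,0]],
])

```text
time: 5.35
tool_pos: [0.5109, -0.0184, 0.0395]
orientation: [-89.6, 0.1, 81.7]
contact_force: [-17.6, 9.5, 10.9]
gripper_width: 0.003
```

send_rows([
  [[2,0,0,0,0,0,0],[4,0,0,0,0,0,0],[4,0,0,0,0,0,0]],
])

```text
time: 5.72
tool_pos: [0.511, -0.0189, 0.0389]
orientation: [-89.2, 0.2, 81.6]
contact_force: [-30.2, 14.1, 20.9]
gripper_width: -0.001
```

send_rows([
  [[-15,1,0,0,0,0,0],[-45,5,0,0,0,0,0],[-60,5,40,0,0,0,0],[-60,5,100,0,0,0,0],[-60,-20,160,0,0,0.1,0.5],[-60,-60,200,0,0,0.25,1],[-60,-120,210,0,0,0.4,1],[-60,-180,210,0,0,0.4,1],[-60,-200,210,0,0,0.4,1],[-60,-200,210,0,0,0.4,1]],
])

```text
time: 6.98
tool_pos: [0.4597, -0.22, 0.2505]
orientation: [-90.1, 0.1, 104.5]
contact_force: [0.6, -0.2, 0.4]
gripper_width: 0.998
```

Run:
```python
from h import *
from plant import manip
d=snap("scene","s3");snap("top","t3");snap("wrist","w3")
a=cv2.imread("pics/t3.png")[160:310,220:460]
cv2.imwrite("pics/t3z.png",cv2.resize(a,None,fx=3.3,fy=3.3,interpolation=cv2.INTER_CUBIC))
s=manip.observe()
for k in("time","q","tool_pos","orientation","contact_force","gripper_width"): print(k,np.round(s[k],4))
```

```text
time 7.125
q [-3.21040e+00  4.63860e+00 -1.97808e+01  3.00000e-03 -6.55242e+01
 -7.21175e+01]
tool_pos [ 0.4597 -0.2179  0.2505]
orientation [-9.005290e+01  1.990000e-02  1.046734e+02]
contact_force [-0.1619 -0.2931  0.891 ]
gripper_width 0.9993
```

View pics/t3z.png

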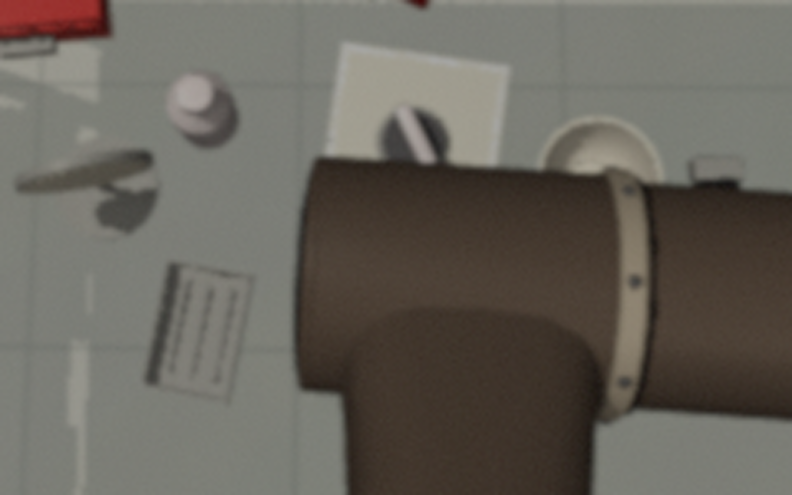

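View pics/w3.png

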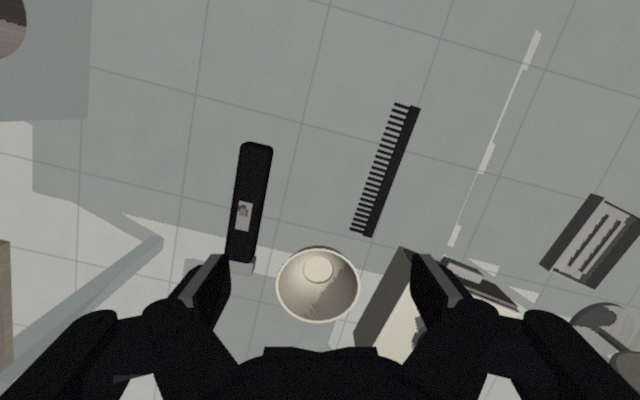

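Run:
```python
from h import *
d=load("w3"); p=[.61418,-.0317,-.1481]
im=cv2.imread("pics/w3.png")
k=5; o=(390,230)
z=cv2.resize(im[230:340,390:540],None,fx=k,fy=k,interpolation=cv2.INTER_CUBIC)
for op,col in ((0,(0,255,0)),(.005,(0,0,255))):
    P=proj(d,dock2w(p,[[-.079-op,-.069,.063],[-.079-op,.069,.063],[-.093-op,.025,.045],[-.093-op,-.025,.045]]))
    P=((P-o+.5)*k-.5).astype(int)
    for a in P: cv2.circle(z,tuple(int(v) for v in a),3,col,-1)
cv2.imwrite("pics/w3z.png",z)
```

```text
(no output)
```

View pics/w3z.png

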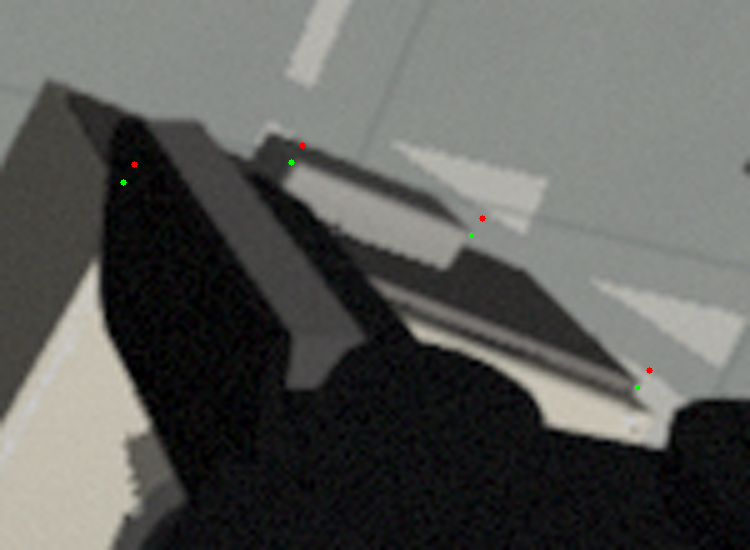

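The green dots, which mark the model with the tray home, match the pull corners, so the tray is home. Next I'll look at the dial with the wrist camera.

send_rows([
  [[45,43,0,0,0,0.1,1],[88,84,0,0,0,0.2,1],[130,125,0,0,0,0.2,1],[172,165,0,0,0,0.2,1],[210,203,0,0,0,0.2,1],[235,225,0,0,0,0.2,1],[235,225,0,0,0,0.2,1],[235,225,0,0,0,0.2,1]],
])

```text
time: 8.12
tool_pos: [0.6938, 0.0076, 0.2502]
orientation: [-90.0, -0.0, 116.2]
contact_force: [-0.3, -0.7, -0.4]
gripper_width: 1.001
```

Run:
```python
from h import *
from plant import manip
d=snap("wrist","w4");
s=manip.observe()
for k in("time","q","tool_pos","orientation","contact_force","gripper_width"): print(k,np.round(s[k],4))
p=[.61418,-.0317,-.1481]
print(proj(d,dock2w(p,[[0,0,.11],[.026*np.cos(.6),.026*np.sin(.6)*-1,.11]])))
```

```text
time 8.175
q [ 1.66313e+01  2.22309e+01  3.50570e+00  5.00000e-04 -7.12653e+01
 -8.04711e+01]
tool_pos [0.6937 0.007  0.2506]
orientation [-9.000920e+01  2.000000e-03  1.161604e+02]
contact_force [ 0.6363 -0.2494  0.0462]
gripper_width 1.0011
[[317.74562823  89.67762909]
 [288.36510257 101.64015428]]
```

View pics/w4.png

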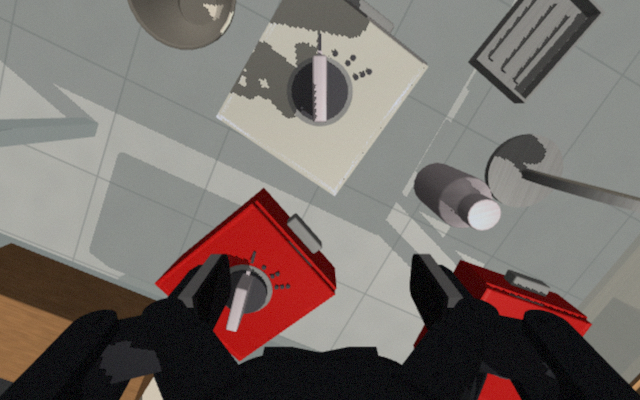

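Run:
```python
from h import *
im=cv2.imread("pics/w4.png")
cv2.imwrite("pics/w4z.png",cv2.resize(im[20:140,260:390],None,fx=5,fy=5,interpolation=cv2.INTER_CUBIC))
```

```text
(no output)
```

View pics/w4z.png

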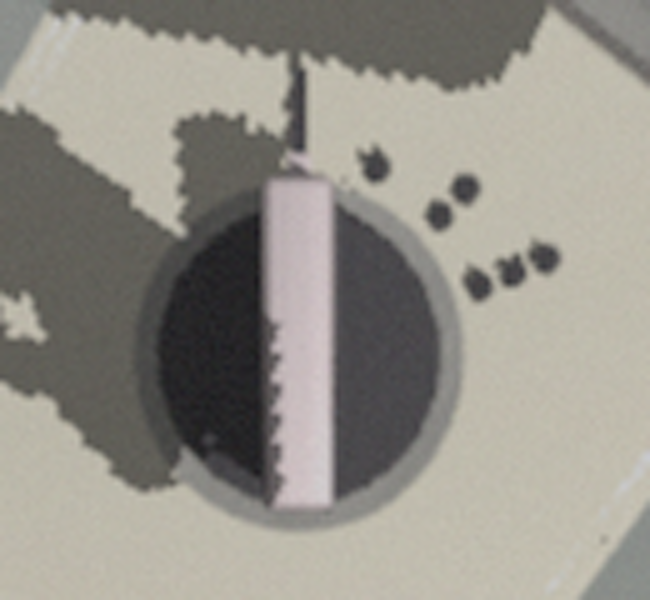

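Run:
```python
from h import *
d=load("w4")
un=lambda p:(np.array(p)+.5)/5-.5+np.array((260,20))
for n,q,z in [("bar",(299.5,343.5),.11),("barnose",(297.5,180),.11),("barback",(301.8,507),.11),("disc",(299,355),.08),("mark3",(512,270),.071),("dash",(297,100),.07),("corner",(545,5),.07)]:
    print(n,onz(d,un(q),z).round(4))
p=[.61418,-.0317,-.1481]
print("mark3 model",dock2w(p,[[-.0425*np.cos(.6),.0425*np.sin(.6),.071]]), "dash",dock2w(p,[[-.0425*np.cos(.6),-.0425*np.sin(.6),.071]]))
a=onz(d,un((297.5,180)),.11)-onz(d,un((301.8,507)),.11); print(np.degrees(np.arctan2(-a[1],-a[0])),np.hypot(a[0],a[1]))
a=onz(d,un((300,344)),.11)[:2]; b=onz(d,un((512,270)),.071)[:2]; v=b-a; print("mark angle",np.degrees(np.arctan2(-v[1],-v[0])),np.hypot(*v))
```

```text
bar [ 0.6126 -0.0309  0.11  ]
barnose [ 0.5909 -0.0419  0.11  ]
barback [ 0.6356 -0.0191  0.11  ]
disc [ 0.6126 -0.031   0.08  ]
mark3 [ 0.5815 -0.0025  0.071 ]
dash [ 0.5734 -0.0507  0.07  ]
corner [ 0.5403 -0.0179  0.07  ]
mark3 model [[ 0.58302824 -0.00278949  0.071     ]] dash [[ 0.57594619 -0.05025871  0.071     ]]
26.97304782750726 0.05020355817832161
mark angle -42.24487186529918 0.04211968657811231
```

send_rows([
  [[-50,-24,0,0,0,0,1],[-81,-38,-40,0,0,0,1],[-81,-38,-90,0,0,0,1],[-81,-38,-130,0,0,0,1],[-81,-38,-148,0,0,0,1],[-81,-38,-148,0,0,0,1],[-81,-38,-148,0,0,0,1]],
])

```text
time: 9.05
tool_pos: [0.6138, -0.0316, 0.1038]
orientation: [-90.1, 0.0, 116.1]
contact_force: [0.3, 0.7, 0.8]
gripper_width: 1.0
```

Run:
```python
from h import *
from plant import manip
d=snap("scene","s5");snap("wrist","w5")
s=manip.observe()
for k in("time","tool_pos","orientation","contact_force","gripper_width"): print(k,np.round(s[k],4))
a=cv2.imread("pics/s5.png")[110:250,200:400]
cv2.imwrite("pics/s5z.png",cv2.resize(a,None,fx=4,fy=4,interpolation=cv2.INTER_CUBIC))
```

```text
time 9.15
tool_pos [ 0.614  -0.0313  0.1039]
orientation [-9.013960e+01  3.850000e-02  1.161124e+02]
contact_force [-1.0609  0.0792  0.1992]
gripper_width 1.0012
```

View pics/s5z.png

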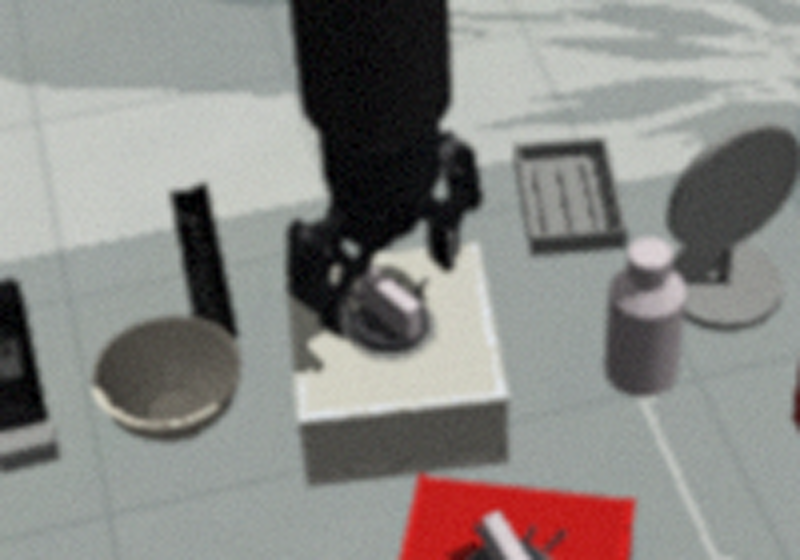

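View pics/w5.png

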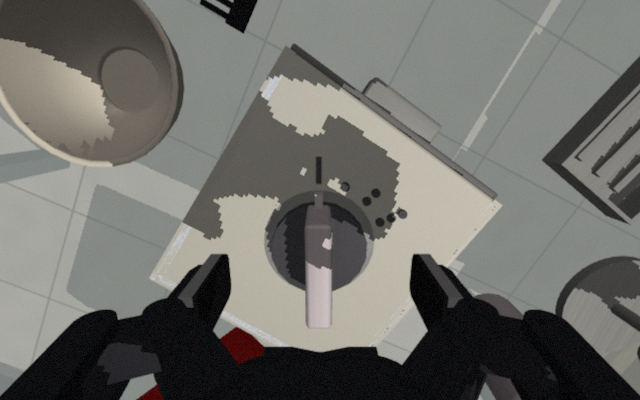

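The bar sits between the open fingers at (318,265), and the tray pull is flush at (400,105). Closing on it.

send_rows([
  [[-1,0,-3,0,0,0,1],[-1,0,-3,0,0,0,0],[-1,0,-3,0,0,0,0],[-1,0,-3,0,0,0,0],[-1,0,-3,0,0,0,0],[-1,0,-3,0,0,0,0],[-1,0,-3,0,0,0,0],[-1,0,-3,0,0,0,0]],
])

```text
time: 10.15
tool_pos: [0.6129, -0.0325, 0.0996]
orientation: [-90.0, 0.1, 116.1]
contact_force: [2.9, -6.7, -0.3]
gripper_width: 0.127
```

send_rows([
  [[0.5,-1,0,0,0,-0.05,0],[0.5,-1,0,0,0,-0.12,0],[0.5,-1,0,0,0,-0.2,0],[0.5,-1,0,0,0,-0.28,0],[0.5,-1,0,0,0,-0.36,0],[0.5,-1,0,0,0,-0.44,0],[0.5,-1,0,0,0,-0.52,0],[0.5,-1,0,0,0,-0.6,0],[0.5,-1,0,0,0,-0.6,0]],
])

```text
time: 11.28
tool_pos: [0.613, -0.0322, 0.0996]
orientation: [-90.0, -0.0, 81.8]
contact_force: [-0.7, -0.0, 3.5]
gripper_width: 0.128
```

Run:
```python
from h import *
from plant import manip
snap("wrist","w6")
s=manip.observe()
for k in("time","q","tool_pos","orientation","contact_force","moment","gripper_width"): print(k,np.round(s[k],4))
```

```text
time 11.325
q [ 1.520020e+01  2.236090e+01 -1.784340e+01  1.800000e-03 -4.976560e+01
 -1.133519e+02]
tool_pos [ 0.613  -0.0322  0.0996]
orientation [-9.00282e+01 -1.07000e-02  8.18495e+01]
contact_force [-0.4203  0.4797  3.1726]
moment [0.4526 0.2394 0.1063]
gripper_width 0.1263
```

View pics/w6.png

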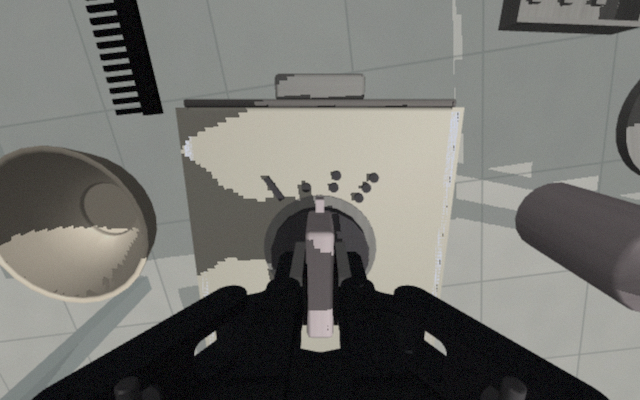

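The dial has turned about 0.6 rad and the bar is following; the nose at (320,205) lies between one and two pips. Continuing to the third mark.

send_rows([
  [[0,0,0,0,0,-0.08,0],[0,0,0,0,0,-0.16,0],[0,0,0,0,0,-0.24,0],[0,0,0,0,0,-0.32,0],[0,0,0,0,0,-0.4,0],[0,0,0,0,0,-0.48,0],[0,0,0,0,0,-0.55,0],[0,0,0,0,0,-0.6,0],[0,0,0,0,0,-0.62,0],[0,0,0,0,0,-0.62,0],[0,0,0,0,0,-0.62,0],[0,0,0,0,0,-0.62,0]],
])

```text
time: 12.82
tool_pos: [0.6133, -0.032, 0.0996]
orientation: [-90.0, -0.1, 46.3]
contact_force: [0.6, 4.5, 3.8]
gripper_width: 0.131
```

Run:
```python
from h import *
from plant import manip
snap("wrist","w7");snap("scene","s7")
s=manip.observe()
for k in("time","q","qd","tool_pos","orientation","contact_force","moment","gripper_width"): print(k,np.round(s[k],4))
```

```text
time 12.925
q [ 1.520830e+01  2.236620e+01 -1.783290e+01 -4.600000e-03 -4.973450e+01
 -1.489601e+02]
qd [ 0.1639  0.0172  0.0035  0.0174 -0.0263 -0.1463]
tool_pos [ 0.6133 -0.032   0.0996]
orientation [-9.00311e+01 -5.86000e-02  4.62452e+01]
contact_force [1.5388 4.731  4.6497]
moment [ 1.8295 -0.5817  0.1826]
gripper_width 0.1315
```

View pics/w7.png

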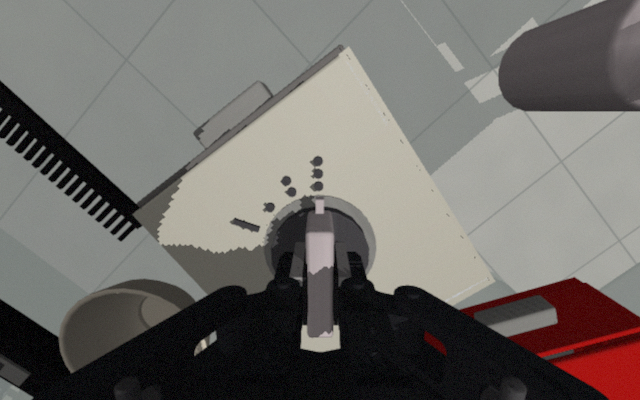

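View pics/s7.png

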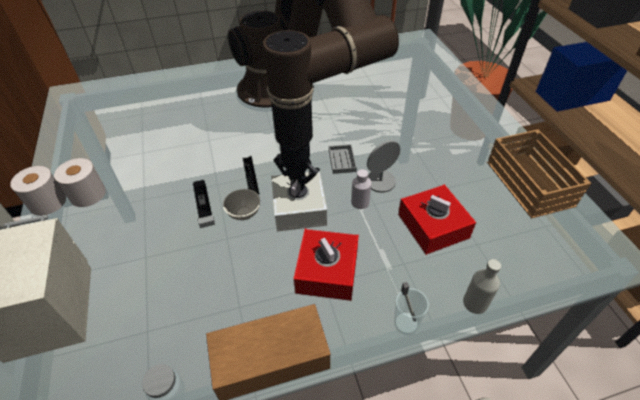

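The nose at (319,205) points along the three pips at (317,162 to 187). The tray front is flush and nothing else has moved. I'll hold a little longer, then hand in.

send_rows([
  [[0,0,0,0,0,0,0],[0,0,0,0,0,0,0],[0,0,0,0,0,0,0],[0,0,0,0,0,0,0]],
])

```text
time: 13.42
tool_pos: [0.6133, -0.032, 0.0996]
orientation: [-90.0, -0.1, 46.2]
contact_force: [0.9, 4.9, 4.4]
gripper_width: 0.13
```

Run:
```python
from plant import manip
s=manip.observe(); print(s["time"],s["orientation"],s["contact_force"],s["moment"],s["gripper_width"])
print(manip.finish_job())
```

```text
13.425 [-9.00301965e+01 -5.76067262e-02  4.62345589e+01] [0.89904887 4.92997353 4.43788468] [ 2.02590938 -0.64474002  0.21398238] 0.1295557811474808
the job is handed in; nothing more can be done
None
```

I pushed the tray home with closed fingers, then gripped the dial's bar and turned it clockwise to the third mark. I handed the job in at 13.4 s with the gripper still holding it there; no verdict was reported.

- **Tray:** it went through the catch at about 5 N and then stopped hard at the position worked out for home. A wrist picture taken after backing off matched the model with the tray closed, and it still looked flush in the later pictures.
- **Dial:** by the tool's angle it stands at about 1.21 to 1.22 rad. The wrist picture shows the nose in line with the three pips. The reading about the upright axis was 0.18 to 0.21 N m, a little above the spring's 0.17 N m at the third mark. The tool's angle did not change over the last half second.
- **Other things:** I saw nothing shifted or tipped in the last scene picture, judged by eye. I did not measure their positions afterwards.
- **Checks that disagreed:** the dock's position differed by 1 to 2 mm between cameras, so I used the wrist camera's value for the dial. The first approach to the tray stopped about 30 mm short sideways; I corrected that before pushing. The final push against the stop reached about 39 N at the fingers, well under the 120 N wrist limit.

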